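# Vent the vial sampler and hold its lid at the pointer

## Task

Vent the vial sampler: press the spring plunger on the vent block all the way down to its stop and let it come back up. Then take the sampler's closed lid by its bar, swing it up until the lid is in line with the pointer arm beside it, and finish while still holding it at that angle, because it falls shut by itself. Do not shift the pointer arm, the vials, bottles or other loose things.

Things in the scene. Friction and masses are not known exactly. Their poses are not given: they have to be found in the camera images.
- sampler: Vial sampler: fixed white box 280 mm deep, 260 wide, 100 high, its black front towards the robot, turned up to 0.25 rad. Sample vials stand in its open-topped chamber under the grey lid. Origin: on the table, 120 mm behind the front face, mid-width; x points to the back, y to the left, z up.
- lid_hinge (a point): Middle of the lid's hinge line: level, 104 mm above the table, 150 mm behind the box's front, at the lid's far edge, so the near edge lifts up and away from the robot. The lid is a flat grey plate 148 mm deep, 240 wide, 8 thick. Axes turn with the lid: x from the near edge to the hinge in the lid's plane, y along the hinge to the left, z out of the lid's top.
- lid_bar (a point): Middle of the lid's steel grip bar: level, round, 10 mm thick, 110 mm clear length, parallel to the hinge, in front of the lid's near edge on two arms. In the lid's frame it is 190 mm from the hinge towards the robot and 34 mm above; lid shut, it is 138 mm above the table. Pinched across from above, it turns between the pads, so the gripper can stay upright.
- lid (a joint): Lid angle in rad: 0 shut, growing as the lid's near edge swings up (end of travel 1.4). Nearly free hinge: the lid (0.25 to 0.5 kg, 1 to 3 N at the bar) falls shut when let go.
- pointer (a joint): Angle in rad of the pointer arm, measured just as the lid's: 0 level, pointing to the robot; between 0.45 and 1.0. Lid and pointer are in line when the two values are equal. The arm is held by friction.
- pointer_pivot (a point): Pivot of the pointer arm, on the lid's hinge line, 148 mm to the robot's right of the hinge's middle (28 mm beyond the lid's side). Axes turn with the arm as the lid's do with the lid.
- pointer_tip (a point): Free tip of the steel pointer arm (8 mm wide, 14 mm high, ending in a thin rod, with a short dark tail weight behind the pivot), 176 mm from its pivot. The arm stands up at an angle beside the lid, on the robot's right; it tells the angle that the lid must get to.
- plunger_top (a point): Centre of the top of the plunger head: a flat black disc 32 mm across, 8 thick, 83 mm above the table when up, over a steel collar on a fixed aluminium block (70 by 70 by 45 mm high). The block stands left or right of the sampler's front; on the other side is a fixed white vial stand of the same footprint with four capped vials, 66 mm high, not to be used.
- plunger (a joint): Travel of the plunger head downwards in m: 0 up, 0.012 at its stop. The spring pushes back with 2 N at the top and 8 N at the stop, and lifts the head again when let go.
- vial_a: Loose capped brown vial, 27 mm across, 50 mm high, in front of the sampler on the left of the bar. Origin: centre of its underside, z up.
- vial_b: A second such vial, on the right of the bar.
- tray: Loose open steel tray 70 by 110 by 30 mm on top of the sampler, behind the lid. Origin: centre of its underside.
- bottle: Loose brown bottle 70 mm across, 160 mm high, far on the left. Origin: centre of its underside.
- jar: Loose white jar 70 mm across, 90 mm high, far on the right. Origin: centre of its underside.
- beaker: Loose white beaker 60 mm across, 70 mm high, on the left. Origin: centre of its underside.
- driver: Loose screwdriver lying on the table on the right. Origin: under its middle.
Mind the look-alikes: they are no part of the job. Leave any purple look-alike of the part that bears plunger_top alone.

How it is judged:
By the outcome, as a careful person would: the job done as asked, in the order asked, and still so for the second after the job is handed in, while the arm keeps its last pose, push and grip.
It also fails if it takes over 46 s, if anything falls off the work surface, if the arm or the gripper's body presses on something with over 40 N, if the wrist force passes 120 N, or if a joint passes its speed limit or range.

## Robot

A 6-joint arm with a two-finger parallel gripper is mounted at the origin on the work surface. World frame = base frame: x ahead of the robot, y to its left, z up, the work surface at z = 0. Lengths are in m, angles in degrees, forces in N, time in s.
With the tool pointing down it reaches from about 0.325 to 0.775 m from the base axis. Payload 5.5 kg.
Tool frame: the origin (TCP) lies at the centre of the arm's flange, where the gripper is bolted on; the fingertips stand 182 mm ahead of it and the grasp point (between the pads) lies 163 mm ahead of it; z points along the fingers, y is the line along which they close (so a half turn about z gives the same grasp; the last joint's range is limited). The gripper opens to 88 mm and grips with 3 to 60 N. Pads are 20 mm wide; open, the fingers measure 115 mm over their backs; the gripper's body (75 mm by 178 mm) begins 61 mm behind the grasp point.
Start: joints at [69.402, 5.22, 70.514, -0, 104.267, -3.249], TCP at [0.179, 0.573, 0.405] pointing down, gripper open.
Joint ranges: [-164.24, 164.24], [-49.07, 125.15], [9.68, 141.18], [-86.29, 266.29], [3.28, 154.24], [-151.56, 151.56]. Speed limits (degrees/s): [147.25, 147.25, 172.46, 180, 180, 180].

## Interface

Orientations are given as [roll, pitch, yaw] about the fixed x, y, z axes, in that order (R = Rz(yaw) Ry(pitch) Rx(roll)).
In Python, from station import r gives the robot as it stands. The module is installed in compiled form; this text tells all that it offers. Calls block until the motion is done:
- r.reach(position, orientation): joint-space move of the TCP to a pose.
- r.servo_line(position, rotation=None, speed=0.15): straight line of the TCP; rotation=None keeps the orientation; speed is the mean speed in m/s.
- r.move_joints(angles): joint-space move.
- r.let_go() and r.grab(squeeze=None): open the fingers fully, or close them until they stop; squeeze is the grip in N (None keeps the last).
- r.wait(seconds).
- r.inverse_kinematics(position, orientation): joint angles nearest the present ones, or None.
- r.sense(): the state.
- r.snapshot(name): name is "scene" or "top" or "wrist"; returns a dict with "frame" (400x640x3 uint8, red, green, blue), "fx", "fy", "cx", "cy" (pixels), "R" (3x3) and "t" (3): a world point X has camera coordinates R X + t. Camera axes: x right, y down, z forward; pixel columns grow to the right and rows downward; lengths in m; the calibration is good to about 2 mm. A picture is of the moment at which its call begins. There is no depth.
A pose or a line that the arm cannot do raises r.IKError and nothing moves.
- r.hand_in(): hands the job in; it is judged then, once.
The state is a dict: "clock": time; "joints": joint angles; "joint_vel": joint speeds; "joint_torque": joint torques, N m; "tcp_pos": TCP position; "orientation": TCP orientation; "contact_force": force on the tool from outside, world axes, zero at the start; "torque": the same for the moment, N m; "opening": finger opening in m; "gripper_force": force on a finger pad.
Only numpy, scipy, OpenCV 4.12 (cv2) and the standard library are available. Lean on these libraries where they do the work, as an engineer would, in place of code of your own. Each camera call takes 0.05 s, during which the arm holds its last target. There are 200 camera calls.

## Working session

There is one attempt and no reset: what is moved stays moved. The work goes in short steps, each a Python script; the robot and the scene stay as the last script left them, time stands still between calls to the robot, and variables do not carry over. Pictures are saved under pics/ and viewed, at most 10 in all, crops included, and the job is handed in when it is done.

```bash
mkdir -p pics
cat > h.py <<'E'
import numpy as np, cv2, json
from station import r
def snap(name,fn):
    s=r.snapshot(name); cv2.imwrite('pics/'+fn+'.png',s['frame'][:,:,::-1]); 
    np.savez('pics/'+fn+'.npz',**{k:np.array(v) for k,v in s.items()}); return s
def load(fn): return dict(np.load('pics/'+fn+'.npz'))
def ray(s,u,v):
    R=np.array(s['R']);t=np.array(s['t'])
    d=R.T@np.array([(u-s['cx'])/s['fx'],(v-s['cy'])/s['fy'],1.]); return -R.T@t,d/np.linalg.norm(d)
def plane(s,u,v,z):
    o,d=ray(s,u,v); return o+d*(z-o[2])/d[2]
def two(s1,p1,s2,p2):
    o1,d1=ray(s1,*p1);o2,d2=ray(s2,*p2)
    a=np.linalg.lstsq(np.c_[d1,-d2],o2-o1,rcond=None)[0]
    A=o1+a[0]*d1;B=o2+a[1]*d2; return (A+B)/2,np.linalg.norm(A-B)
def proj(s,X):
    c=np.array(s['R'])@np.array(X)+np.array(s['t']); return c[0]/c[2]*s['fx']+s['cx'],c[1]/c[2]*s['fy']+s['cy']
E
python3 - <<'E'
from h import *
for n in('scene','top'):
    s=snap(n,n+'0'); print(n,-np.array(s['R']).T@np.array(s['t']),s['fx'])
print(r.sense())
E
```

```text
scene [ 0.98790702 -0.72395471  1.24677935] 456.013648782491
top [ 4.23919074e-01 -9.80487585e-04  1.29995779e+00] 363.4283069669716
{'clock': 0.1, 'joints': array([ 6.94028562e+01,  5.26190834e+00,  7.05733485e+01, -5.91559783e-04,
        1.04266648e+02, -3.24698465e+00]), 'joint_vel': array([-0.0144974 , -0.12889551, -0.1794109 ,  0.00446478, -0.05037379,
        0.07298939]), 'joint_torque': array([ 3.28997361e-03, -4.47860885e+01, -4.07570207e+01,  7.01395073e-02,
        2.84593098e-02, -1.29599066e-04]), 'tcp_pos': array([0.17893704, 0.57276879, 0.4036032 ]), 'orientation': array([-1.79898226e+02, -5.19926120e-03,  1.62649691e+02]), 'contact_force': array([-0.03064063,  0.32591599, -0.59244953]), 'torque': array([ 0.01180174,  0.04175479, -0.00979091]), 'gripper_force': 0.0, 'opening': 0.08775710790067834}
```

View pics/scene0.png

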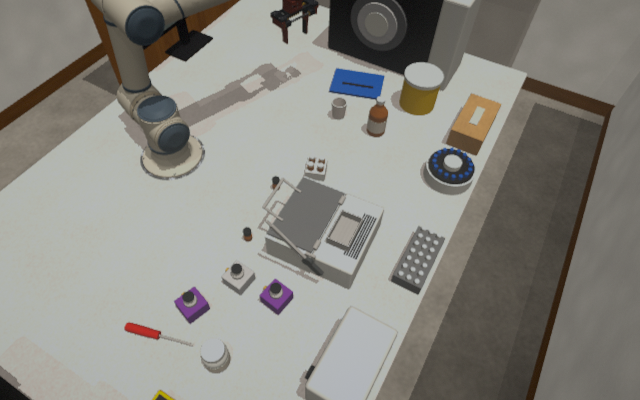

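View pics/top0.png

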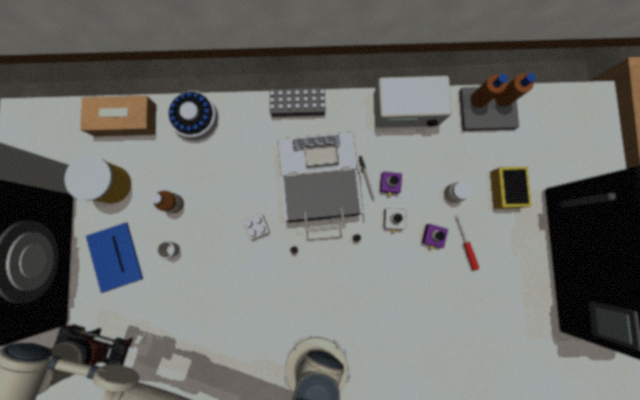

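The scene shows the sampler at (320,230), with the bar at about (268,218) and the pointer at about (290,240). The aluminium vent block is at scene (238,272) and top (396,219). Two purple look-alikes stand next to it. I'll zoom in on both views.

Run:
```python
import cv2
a=cv2.imread('pics/top0.png')[120:270,270:420]; cv2.imwrite('pics/tc.png',cv2.resize(a,(600,600),interpolation=cv2.INTER_CUBIC))
a=cv2.imread('pics/scene0.png')[160:310,200:400]; cv2.imwrite('pics/sc.png',cv2.resize(a,(800,600),interpolation=cv2.INTER_CUBIC))
```

```text
(no output)
```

View pics/tc.png

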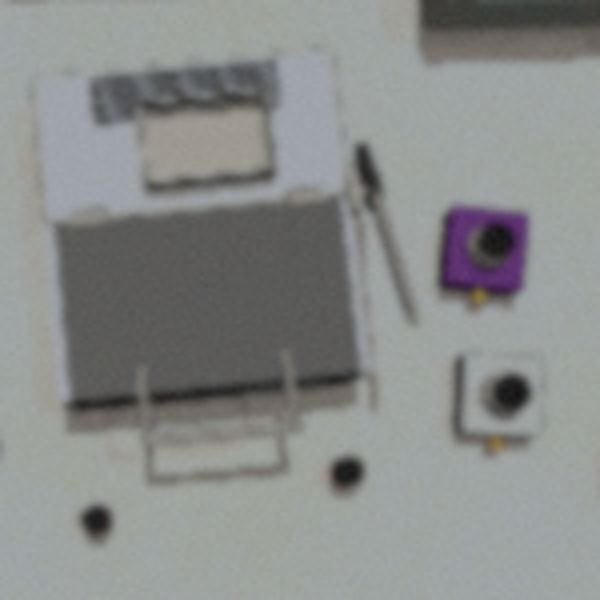

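View pics/sc.png

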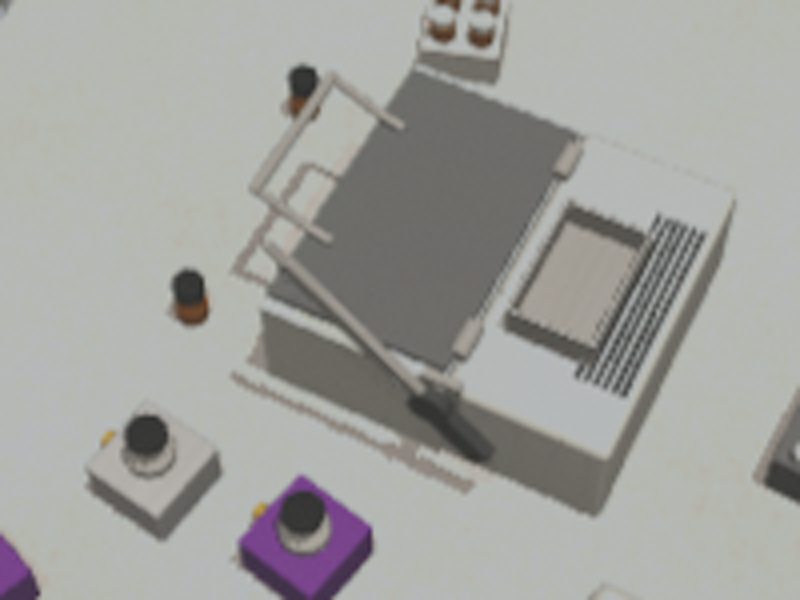

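The crops give these positions in full-image pixels:

| Feature | Top | Scene |
|---|---|---|
| Plunger head | (398,218) | (236.8,268.5) |
| Bar end, left | (307.5,239.5) | (283,179) |
| Bar end, right | (341.5,237) | (264,207.5) |
| Pointer tip | (373.8,200.5) | (266.5,220) |
| Pointer pivot | about (363,169) | about (306,258) |

Run:
```python
from h import *
T=load('top0');S=load('scene0')
P=dict(plunger=((398,218.2),(236.75,268.5)),barL=((307.5,239.5),(283.25,179)),barR=((341.5,237),(263.75,207.5)),
 tip=((373.75,200.5),(266.5,220)),pivot=((363,168.75),(306,258)),va=((294.2,250),(275.5,179.5)),vb=((356.7,238.2),(247.5,230)))
O={}
for k,(a,b) in P.items():
    X,e=two(T,a,S,b); O[k]=X; print(k,X.round(4),round(e,4))
d=O['barL']-O['barR']; print('yaw',np.degrees(np.arctan2(-d[0],d[1])),np.linalg.norm(d))
# lid corners on top plane .108
for n,c in dict(fl=(58,225),fr=(345,197),nl=(68,402),nr=(358,376)).items(): print(n,plane(T,c[0]/4+270,c[1]/4+120,.108).round(4))
p=O['tip']-O['pivot']; print('pointer',np.degrees(np.arctan2(p[2],np.hypot(p[0],p[1]))),np.linalg.norm(p))
```

```text
plunger [ 0.504  -0.2888  0.0752] 0.0055
barL [0.4511 0.0249 0.1154] 0.0298
barR [ 0.4539 -0.0884  0.0982] 0.0243
tip [ 0.5491 -0.1845  0.225 ] 0.0048
pivot [ 0.6688 -0.1745  0.1106] 0.0024
va [0.4072 0.0648 0.0444] 0.0039
vb [ 0.4414 -0.1504  0.0441] 0.0052
yaw 1.398037211374263 0.11463399691299228
fl [0.6508 0.0869 0.108 ]
fr [ 0.6674 -0.153   0.108 ]
nl [0.5031 0.0817 0.108 ]
nr [ 0.5174 -0.157   0.108 ]
pointer 43.60080288484587 0.16586460095848876
```

Run:
```python
from h import *
T=load('top0');S=load('scene0')
for c in ((307.5,239.5),(341.5,237)): print('top on .138',plane(T,*c,.138).round(4))
for c in ((283.25,179),(263.75,207.5)): print('scene on .138',plane(S,*c,.138).round(4))
for X in ([.469+.004,-.046-.055,.138],[.469-.004,-.046+.055,.138]): print(proj(T,X),proj(S,X))
# dark/purple-free blob of plunger head refinement
for s,(u,v) in ((T,(398,218)),(S,(237,268))):
    f=s['frame'][v-12:v+13,u-12:u+13].max(2); m=(f<70).astype(np.uint8); n,l,st,ce=cv2.connectedComponentsWithStats(m)
    for i in range(1,n):
        if st[i,4]>10: print(st[i],ce[i]+[u-12,v-12])
```

```text
top on .138 [0.4388 0.0158 0.138 ]
top on .138 [ 0.4435 -0.0926  0.138 ]
scene on .138 [0.4735 0.0187 0.138 ]
scene on .138 [ 0.482  -0.1037  0.138 ]
(np.float64(343.77992698363886), np.float64(227.62053373673427)) (np.float64(261.74595282133237), np.float64(205.61946081867913))
(np.float64(309.3961735885133), np.float64(231.16484038855072)) (np.float64(279.2871111104831), np.float64(179.98235952584503))
[ 8  8  8  9 53] [397.28301887 217.94339623]
[ 7  8 10 10 75] [236.22666667 268.41333333]
```

Run:
```python
from h import *
r.reach([.44,.0,.48],[180,0,94]); s=snap('wrist','w1'); print(r.sense()['clock'],-np.array(s['R']).T@np.array(s['t']),s['fx'])
r.reach([.44,-.2,.48],[180,0,94]); s=snap('wrist','w2'); print(r.sense()['clock'],r.sense()['joints'],-np.array(s['R']).T@np.array(s['t']))
a=cv2.imread('pics/w1.png');b=cv2.imread('pics/w2.png'); cv2.imwrite('pics/w12.png',cv2.resize(np.vstack([a,b]),(480,600),interpolation=cv2.INTER_AREA))
```

```text
2.4167 [0.43545749 0.06841502 0.46038901] 331.2400043215537
3.2833 [-2.83484442e+01 -1.10054845e+01  7.84652391e+01  3.67208901e-02
  1.12532012e+02 -3.24219748e+01] [ 0.43560182 -0.13139492  0.46063397]
```

View pics/w1.png

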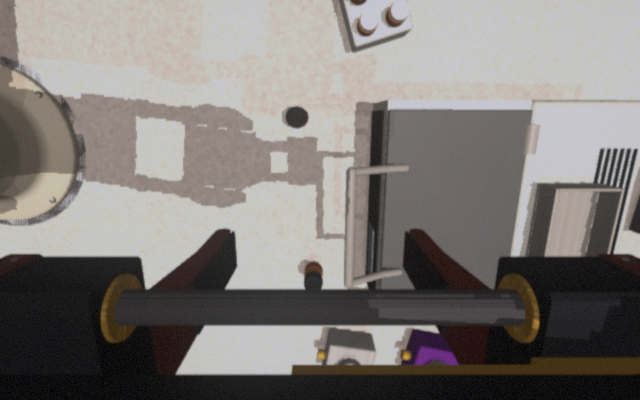

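View pics/w2.png

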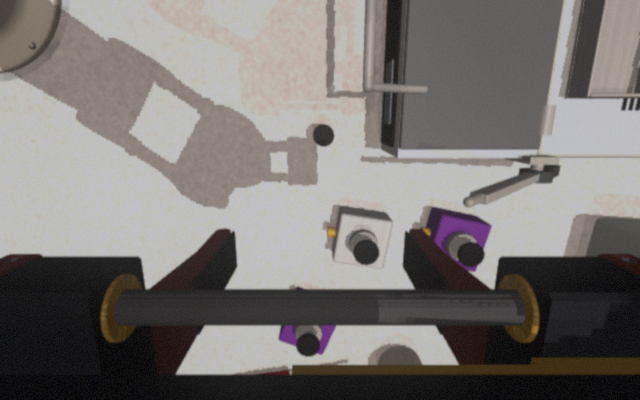

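w1 shows the bar from (352,170) to (351,283), so the darker line I took for it in the top view was its shadow. w2 shows the plunger head at (366,247), the bar's right end at (371,88), the pointer tip at (470,202) and its pivot at about (545,170).

Run:
```python
from h import *
T=load('top0');S=load('scene0');A=load('w1');B=load('w2')
pr=lambda n,x:print(n,x[0].round(4),round(x[1],4))
f=B['frame'].max(2)[225:275,340:395]; n,l,st,ce=cv2.connectedComponentsWithStats((f<60).astype(np.uint8))
i=1+st[1:,4].argmax(); pc=ce[i]+[340,225]; print(st[i],pc, 'on .083',plane(B,*pc,.083))
pr('plunger w2-S',two(B,pc,S,(236.2,268.4))); pr('plunger w2-T',two(B,pc,T,(397.3,217.9)))
pr('barR w1w2',two(A,(351,283),B,(371,88))); pr('barR w1S',two(A,(351,283),S,(263.75,207.5))); pr('barL w1S',two(A,(352,170),S,(283.25,179)))
for c in((352,170),(351,283)): print(plane(A,*c,.138).round(4))
pr('tip w2S',two(B,(470,202),S,(266.5,220))); pr('tip w2T',two(B,(470,202),T,(373.75,200.5))); pr('piv w2S',two(B,(545,170),S,(306,258)))
```

```text
[ 14  15  24  24 429] [365.6037296  251.44988345] on .083 [ 0.50259487 -0.28592738  0.083     ]
plunger w2-S [ 0.5044 -0.2884  0.0759] 0.0014
plunger w2-T [ 0.5027 -0.2867  0.0814] 0.0004
barR w1w2 [ 0.4811 -0.1016  0.1365] 0.0001
barR w1S [ 0.481  -0.1022  0.1355] 0.0004
barL w1S [0.4713 0.0206 0.1345] 0.0015
[0.4703 0.0207 0.138 ]
[ 0.4808 -0.1008  0.138 ]
tip w2S [ 0.5505 -0.1833  0.2245] 0.0013
tip w2T [ 0.5467 -0.1836  0.2312] 0.0026
piv w2S [ 0.6727 -0.1716  0.1146] 0.0084
```

Run:
```python
from h import *
xy=[.5028,-.2867]
r.reach(xy+[.40],[180,0,94]); r.grab(10)
r.servo_line(xy+[.275],speed=.2); f0=r.sense()['contact_force']
z=.266
while z>.240:
    r.servo_line(xy+[z],speed=.04); q=r.sense(); f=q['contact_force']-f0
    print(round(z,4),q['tcp_pos'].round(4),f.round(1))
    if f[2]>18: break
    z-=.003 if z>.256 else .0015
s=snap('wrist','wp')
r.servo_line(xy+[.30],speed=.1); q=r.sense(); print(q['clock'],q['contact_force']-f0); s=snap('wrist','wp2'); s=snap('scene','s1')
r.servo_line(xy+[.48],speed=.25)
print(r.sense()['clock'])
```

```text
0.266 [ 0.5028 -0.2867  0.2661] [ 0.6  0.4 -1.4]
0.263 [ 0.503  -0.2868  0.2636] [-0.2  0.6  2.1]
0.26 [ 0.503  -0.2868  0.2605] [0.9 0.3 2.9]
0.257 [ 0.503  -0.2868  0.2576] [0.2 0.4 4.2]
0.254 [ 0.503  -0.2868  0.2549] [-0.2 -0.1  7. ]
0.2525 [ 0.5029 -0.2868  0.2536] [-0.9  1.3  7.9]
0.251 [ 0.5029 -0.2868  0.2533] [-3.   2.7 10.5]
0.2495 [ 0.5029 -0.2867  0.2532] [-5.   4.3 16.2]
0.248 [ 0.5029 -0.2867  0.2531] [-7.   4.7 21.8]
9.0833 [-0.50230169  0.71057711 -1.32652178]
10.05
```

The plunger reached its stop: the force followed the spring curve, then rose sharply at a TCP height of 0.253. Next is the bar.

Run:
```python
from h import *
xy=[.4757,-.0403]
r.let_go(); r.reach(xy+[.48],[180,0,94.8]); r.servo_line(xy+[.302],speed=.2); q=r.sense(); f0=q['contact_force']; print(q['clock'],q['tcp_pos'])
r.grab(20); q=r.sense(); print(q['clock'],q['opening'],q['gripper_force'],q['contact_force']-f0)
snap('scene','s2')
h=np.array([.665,-.0244,.104]);c,s_=np.cos(np.radians(4.8)),np.sin(np.radians(4.8))
# small test lift along the arc
for th in (.03,.06,.1):
    b=np.hypot(.19,.034);a0=np.arctan2(.034,.19)
    u=-b*np.cos(a0+th); z=b*np.sin(a0+th)
    r.servo_line([h[0]+c*u,h[1]+s_*u,.302-.138+.104+z],speed=.05); q=r.sense(); print(th,q['tcp_pos'],(q['contact_force']-f0).round(1),q['opening'])
snap('scene','s3'); print(q['clock'])
a=cv2.imread('pics/s1.png')[170:320,200:330];b=cv2.imread('pics/s3.png')[130:280,200:380]
cv2.imwrite('pics/c1.png',np.hstack([cv2.resize(a,None,fx=2.5,fy=2.5),cv2.resize(b,None,fx=2.5,fy=2.5)]))
```

```text
13.4417 [ 0.47605922 -0.04064465  0.30345386]
14.625 0.009482951475741543 19.99867022037506 [-9.46016706 -0.49938182  4.20111476]
0.03 [ 0.47570705 -0.04036999  0.30699456] [-7.8 -0.3  0.2] 0.0094438680275379
0.06 [ 0.47695608 -0.04028852  0.31264082] [-9.5 -0.8  1. ] 0.009327073958765558
0.1 [ 0.47888472 -0.04014646  0.32021697] [-9.3 -0.4  0.7] 0.009464085831547765
15.5167
```

View pics/c1.png

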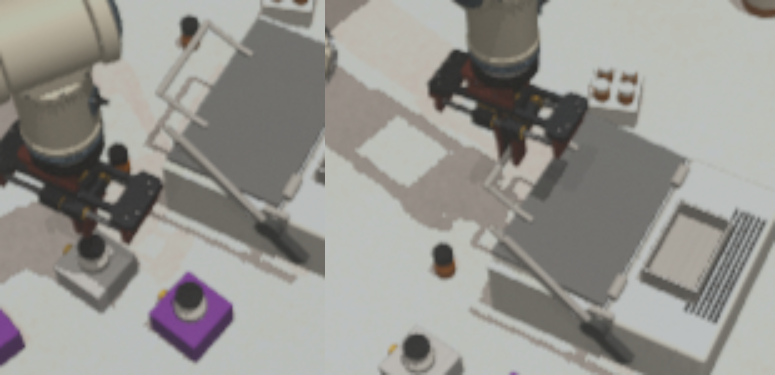

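The plunger head is up again (left crop). On the right, the bar is held and the lid has started to lift. I'll go on along the arc to about 0.74 and look again.

```bash
cat >> h.py <<'E'
H=np.array([.663,-.0246,.104]);C,S_=np.cos(np.radians(4.8)),np.sin(np.radians(4.8))
B0=np.hypot(.19,.034);A0=np.arctan2(.034,.19);OFF=.1655
def lift(th,speed=.07):
    u=-B0*np.cos(A0+th); z=B0*np.sin(A0+th)
    r.servo_line([H[0]+C*u,H[1]+S_*u,H[2]+z+OFF-.0015],speed=speed)
def angle(q):
    p=q['tcp_pos']; u=(p[0]-H[0])*C+(p[1]-H[1])*S_; return np.arctan2(p[2]-OFF-H[2],-u)-A0, np.arcsin((p[2]-OFF-H[2])/B0)-A0
E
python3 - <<'E'
from h import *
for th in np.arange(.16,.75,.0725):
    lift(th); q=r.sense(); print(th.round(3),np.round(angle(q),3),q['contact_force'].round(1),q['opening'].round(4))
r.wait(.3); q=r.sense(); print(q['clock'],angle(q),q['tcp_pos'])
snap('scene','s4');snap('top','t4');snap('wrist','w4')
a=cv2.imread('pics/s4.png')[120:290,210:390];b=cv2.imread('pics/t4.png')[120:270,260:420]
cv2.imwrite('pics/c2.png',np.hstack([cv2.resize(a,(424,400),interpolation=2),cv2.resize(b,(376,400),interpolation=2)][:1]+[cv2.resize(b,(376,352),interpolation=2)] if 0 else [cv2.resize(a,(400,378),interpolation=2),cv2.resize(b,(400,375),interpolation=2)[:375]][0:1]))
cv2.imwrite('pics/c2.png',np.vstack([cv2.resize(a,(720,680),interpolation=2)])[:600])
E
```

```text
Traceback (most recent call last):
AttributeError: 'float' object has no attribute 'round'
```

Run:
```python
from h import *
for th in np.arange(.16,.75,.0725):
    lift(th); q=r.sense(); print(round(th,3),np.round(angle(q),3),q['contact_force'].round(1),round(q['opening'],4))
r.wait(.3); q=r.sense(); print(q['clock'],angle(q),q['tcp_pos'])
snap('scene','s4');snap('top','t4');snap('wrist','w4')
a=cv2.imread('pics/s4.png')[130:280,210:390]
cv2.imwrite('pics/c2.png',cv2.resize(a,(720,600),interpolation=2))
```

```text
0.16 [0.151 0.151] [-0.9 -1.1 -1.9] 0.0094
0.232 [0.228 0.228] [-3.4 -1.9 -1. ] 0.0097
0.305 [0.3 0.3] [-5.5 -2.1  1.6] 0.009
0.377 [0.373 0.372] [-6.2 -3.9  2.8] 0.0088
0.45 [0.447 0.446] [-6.1 -4.4  4.2] 0.0091
0.522 [0.52  0.521] [-7.7 -4.2  4.9] 0.0091
0.595 [0.594 0.596] [-8.  -4.5  6.5] 0.0091
0.667 [0.667 0.673] [-8.1 -4.2  7.5] 0.0093
0.74 [0.74  0.746] [-5.9 -4.5  7.2] 0.0092
19.225 (np.float64(0.7392010891706748), np.float64(0.7450413711644468)) [ 0.54542263 -0.03493975  0.42331246]
```

View pics/c2.png

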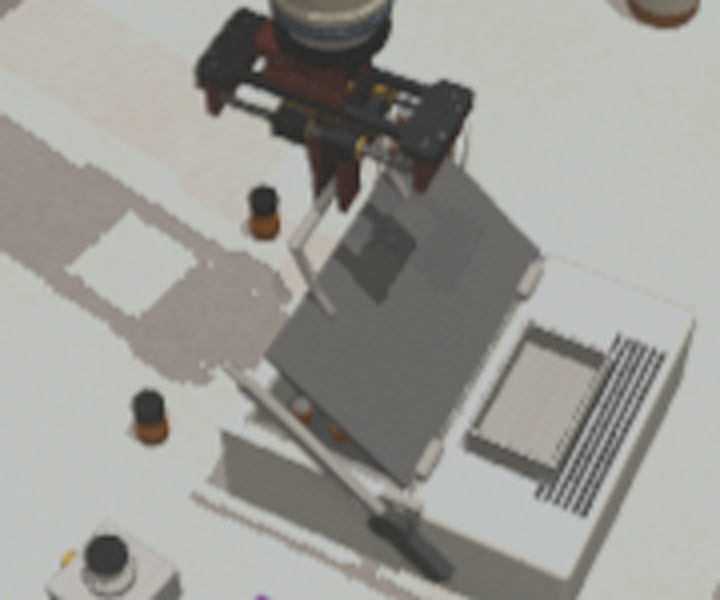

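View pics/w4.png

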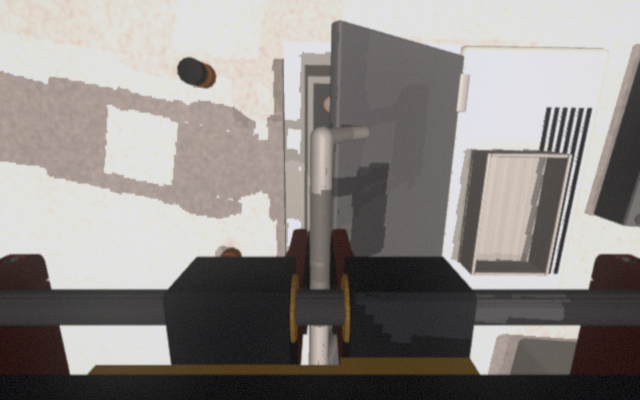

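The scene crop shows the lid's right edge from (267,355) to (410,487) and the pointer from (228,370) to (395,500). Both lie in vertical planes at known offsets from the hinge's middle. I'll refine the edges below pixel level and cast them onto those planes to compare the angles.

```bash
cat >> h.py <<'E'
def onside(s,p,off,Hm=H):
    "pixel ray onto the vertical plane at y=off in the hinge frame -> (towards robot, up) from hinge"
    o,d=ray(s,*p); n=np.array([-S_,C,0]); P=Hm+n*off; X=o+d*(n@(P-o))/(n@d)-Hm
    return np.array([-(X[0]*C+X[1]*S_),X[2]])
def fang(s,pts,off):
    Q=np.array([onside(s,p,off) for p in pts]); vx,vy,x,y=cv2.fitLine(Q.astype(np.float32),cv2.DIST_HUBER,0,1e-4,1e-4).ravel()
    return np.arctan2(vy*np.sign(vx),abs(vx)),Q[[0,-1]].round(3).tolist()
def profile(s,a,b,n=12,w=5,lo=.1,hi=.9):
    g=cv2.cvtColor(s['frame'],cv2.COLOR_RGB2GRAY).astype(np.float32); a,b=np.array(a,float),np.array(b,float)
    t=(b-a)/np.linalg.norm(b-a); nn=np.array([-t[1],t[0]]); k=np.arange(-w,w+.01,.5)
    C0=a+(b-a)*np.linspace(lo,hi,n)[:,None]; XY=(C0[:,None]+k[None,:,None]*nn).astype(np.float32)
    return C0,nn,k,cv2.remap(g,XY[...,0],XY[...,1],cv2.INTER_LINEAR)
E
python3 - <<'E'
from h import *
s=load('s4'); c=lambda x,y:(210+x/4-.375,130+y/4-.375)
lid=[c(267,355),c(410,487)]; pt=[c(228,370),c(375,495)]
print('eye lid',fang(s,lid,-.12)); print('eye ptr',fang(s,pt,-.148))
for n,l in(('lid',lid),('ptr',pt)):
    C0,nn,k,G=profile(s,*l); print(n,nn); print(G[:, ::2].astype(int))
a=s['frame'][200:265,255:320][:,:,::-1]; cv2.imwrite('pics/c3.png',cv2.resize(a,(585,585),interpolation=cv2.INTER_CUBIC))
E
```

```text
eye lid (np.float32(0.7202274), [[0.111, 0.1], [0.0, 0.003]])
eye ptr (np.float32(0.6542841), [[0.126, 0.109], [0.015, 0.024]])
lid [-0.6782801   0.73480344]
[[103 103 103 103 103  94 114 152 161 162 170]
 [102 103 103 103 102  92  77  91  97  97  97]
 [102 103 103 104 102  92  75  80  89  91  88]
 [102 103 103 103 102  94  86 107 121 114  97]
 [103 103 103 103 102  92  74  70  74  71  68]
 [102 103 102 102 102  91  77  75  75  76  76]
 [103 103 103 102 102  94  75  73  69  69  77]
 [102 102 102 102 102  96  76  70  74  75  80]
 [103 102 102 103 102  97  76  72  77  78 108]
 [103 103 103 103 102  96  77  72  89 124 148]
 [103 103 103 103 103  97  79  81 123 147 169]
 [103 104 103 103 103  99  87 116 152 172 183]]
ptr [-0.64779884  0.76181144]
[[160 164 182 166 149 137 121 149 183 189 190]
 [190 191 185 164 151 127 101 125 173 189 191]
 [102 104 116 141 152 134 100 100 122 134 141]
 [ 95  97 100 127 152 139 104  91  98 115 140]
 [117 111  95 117 150 147 110  94 114 140 171]
 [ 78  72  69  92 148 151 122  96 113 152 178]
 [ 76  75  75  93 142 155 129  97 125 175 188]
 [ 73  75  77  87 126 159 141 102 112 162 177]
 [ 67  71  77  91 125 151 148 107 102 132 135]
 [ 76  76  89 122 143 152 153 124  89  92 100]
 [ 78  96 133 155 167 160 155 133  92  93 101]
 [ 90 126 150 170 183 170 155 141 103  92 101]]
```

View pics/c3.png

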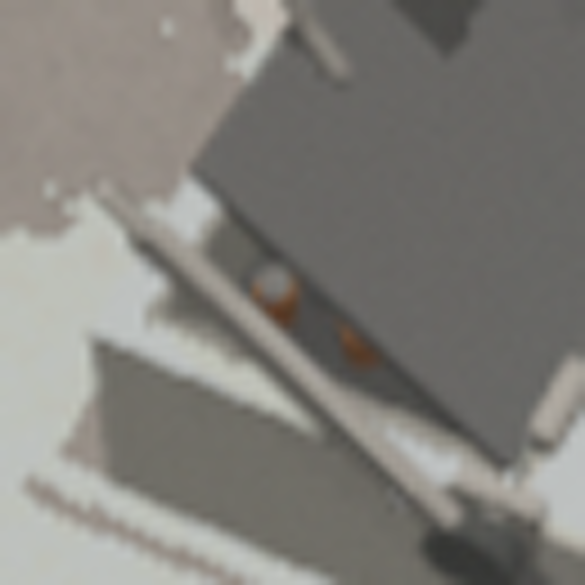

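```bash
cat >> h.py <<'E'
def edge(s,l,lev,off,k0=-1,k1=4,lo=.1,hi=.9):
    C0,nn,k,G=profile(s,*l,n=25,lo=lo,hi=hi); pts=[]
    for c,g in zip(C0,G):
        for i in range(len(k)-1):
            if k0<=k[i]<=k1 and g[i]>=lev>g[i+1]:
                pts.append(c+nn*(k[i]+.5*(g[i]-lev)/(g[i]-g[i+1]))); break
    return (len(pts),)+fang(s,pts,off)
c4=lambda x,y:(210+x/4-.375,130+y/4-.375)
LID=[c4(267,355),c4(410,487)]; PT=[c4(228,370),c4(375,495)]
E
python3 - <<'E'
from h import *
s=load('s4'); print('lid',edge(s,LID,90,-.12,-2,2))
for n in('s4','s1','s2','scene0'):
    for lev in(118,128): print('ptr',n,edge(load(n),PT,lev,-.152,0 if 0 else -.5,3.5,.2,.92))
E
```

```text
lid (24, np.float32(0.74299777), [[0.097, 0.086], [0.013, 0.009]])
ptr s4 (25, np.float32(0.79068816), [[0.102, 0.098], [0.027, 0.023]])
ptr s4 (25, np.float32(0.79247105), [[0.102, 0.1], [0.027, 0.025]])
ptr s1 (25, np.float32(0.79057074), [[0.102, 0.099], [0.027, 0.024]])
ptr s1 (25, np.float32(0.79386824), [[0.101, 0.1], [0.027, 0.025]])
ptr s2 (25, np.float32(0.79064506), [[0.102, 0.099], [0.027, 0.024]])
ptr s2 (25, np.float32(0.7925838), [[0.101, 0.1], [0.027, 0.025]])
ptr scene0 (25, np.float32(0.79107124), [[0.102, 0.099], [0.027, 0.024]])
ptr scene0 (25, np.float32(0.79322016), [[0.101, 0.101], [0.026, 0.026]])
```

Run:
```python
from h import *
s=load('s4')
cor=onside(s,(276.3,218.4),-.12); hin=onside(s,c4(410,487),-.12)
th=.742; ec=np.array([.148*np.cos(th)-.004*np.sin(th),.148*np.sin(th)+.004*np.cos(th)]); b=cor-ec; print('bias',b)
for p in((265.3,220.1),(266.3,220.3)):
    q=onside(s,p,-.148); k=q-b; print(q,k,np.arctan2(k[1],k[0]),np.hypot(*k))
# subpixel tip/arm in the wrist view w2: ridge of the arm
B=load('w2')
for X in [H+np.r_[C*-x,S_*-x,0]+.148*np.r_[S_,-C,0]+np.r_[0,0,z] for a in(.742,.766,.79) for x,z in[(.176*np.cos(a),.176*np.sin(a))]]: print('pred tip w2',proj(B,X),'scene',proj(s,X),'top',proj(load('top0'),X))
X=H+.148*np.r_[S_,-C,0]; print('pred pivot',proj(B,X),proj(s,X))
# top and bottom silhouette edges of pointer on scene0
for lev,k0,k1 in((118,-.5,3.5),(110,-.5,3)): print(edge(s,PT,lev,-.152,k0,k1,.25,.6),edge(s,PT,lev,-.152,k0,k1,.55,.92))
```

```text
bias [ 0.00487986 -0.00340231]
[0.12911195 0.11700904] [0.12423209 0.12041134] 0.7697818141381764 0.1730101248917705
[0.1259551 0.1180908] [0.12107524 0.12149311] 0.7871208346863999 0.1715219762243048
pred tip w2 (np.float64(464.06210002518367), np.float64(199.9950106701939)) scene (np.float64(265.05052394794785), np.float64(219.6183719546798)) top (np.float64(372.6355096891067), np.float64(200.9902023651855))
pred tip w2 (np.float64(469.8097730471586), np.float64(200.96246083567812)) scene (np.float64(265.9162773876898), np.float64(219.36765357810316)) top (np.float64(372.6750672174003), np.float64(199.9101310521596))
pred tip w2 (np.float64(475.7587587296275), np.float64(201.92878011374447)) scene (np.float64(266.81211292566616), np.float64(219.14013144375818)) top (np.float64(372.70768455036676), np.float64(198.80329957572192))
pred pivot (np.float64(537.5413852347614), np.float64(171.96929127495426)) (np.float64(307.98134872447906), np.float64(259.6052463834427))
(25, np.float32(0.76863146), [[0.097, 0.093], [0.061, 0.058]]) (25, np.float32(0.7993802), [[0.066, 0.063], [0.027, 0.023]])
(25, np.float32(0.7697241), [[0.098, 0.092], [0.061, 0.056]]) (25, np.float32(0.7950798), [[0.067, 0.062], [0.028, 0.022]])
```

Run:
```python
from h import *
B=load('w2'); g=cv2.cvtColor(B['frame'],cv2.COLOR_RGB2GRAY)
def P(u,off,v): return np.round(proj(B,H+np.r_[C*-u,S_*-u,0]+off*np.r_[-S_,C,0]+np.r_[0,0,v]),1)
print('near right lid corner',P(.148,-.12,.004),'hinge corner',P(0,-.12,.004),'bar R',P(.19,-.06,.034))
print('row140 lid',[ (x,int(g[140,x])) for x in range(376,408,2)]); print('far',[ (x,int(g[140,x])) for x in range(540,572,2)])
print('col 450',[ (y,int(g[y,450])) for y in range(140,160)])
print(g[192:212,458:490:2])
```

```text
near right lid corner [403.2 148.1] hinge corner [543.9 146.2] bar R [368.7  86.1]
row140 lid [(376, 132), (378, 130), (380, 96), (382, 40), (384, 37), (386, 36), (388, 36), (390, 38), (392, 40), (394, 56), (396, 76), (398, 81), (400, 69), (402, 104), (404, 110), (406, 109)]
far [(540, 126), (542, 185), (544, 189), (546, 190), (548, 193), (550, 191), (552, 189), (554, 187), (556, 191), (558, 190), (560, 191), (562, 189), (564, 189), (566, 192), (568, 194), (570, 187)]
col 450 [(140, 104), (141, 106), (142, 103), (143, 103), (144, 107), (145, 105), (146, 108), (147, 101), (148, 107), (149, 142), (150, 179), (151, 189), (152, 188), (153, 189), (154, 191), (155, 191), (156, 189), (157, 180), (158, 159), (159, 137)]
[[193 189 192 191 193 189 138  94  76  72  74  72  70  71  70  75]
 [192 189 187 191 189 188 119  86  83  72  79  81  86  81  78  82]
 [193 190 190 191 192 185 111  82  80  85  86  97 105 102  96 105]
 [190 189 191 190 188 165  96  77  82  91 103 108 119 119 124 131]
 [191 192 191 189 172 135  89  83  95 104 111 118 124 122 134 144]
 [190 190 189 172 133 100  95 101 108 114 1
[... 262 characters left out ...]
 132 135 132 127 123 143 147]
 [191 191 172  85 113 146 162 152 135 133 137 132 129 124 147 147]
 [190 189 174  95 117 142 159 153 135 137 149 152 143 134 151 160]
 [190 188 180 110 117 137 154 150 139 154 172 179 169 156 168 180]
 [187 188 185 141 116 133 146 146 154 178 188 189 189 184 184 187]
 [185 187 189 170 130 136 150 160 179 189 192 189 193 193 189 192]
 [185 185 189 181 162 153 163 180 189 191 189 190 193 191 191 191]
 [187 187 187 186 184 178 180 186 186 189 192 192 189 191 190 191]
 [185 186 186 187 186 187 189 188 187 187 190 193 192 192 190 189]
 [180 182 182 188 187 184 187 190 189 189 189 190 191 190 192 188]
 [156 161 179 186 187 188 190 189 187 188 191 193 190 190 187 190]]
```

The estimates for the pointer are 0.77 from the wrist and scene views of the tip, and 0.79 from the arm's edge. I'll aim for 0.777 and check the lid.

Run:
```python
from h import *
lift(.777,.03); r.wait(.5); q=r.sense(); print(q['clock'],angle(q),q['contact_force'].round(1),q['opening'],q['gripper_force'])
s=snap('scene','s5')
d=.035*.148/.003*.5
cor=proj(s,H+np.r_[C*-.148*np.cos(.777),S_*-.148*np.cos(.777),.148*np.sin(.777)]+.12*np.r_[S_,-C,0]); cor0=proj(s,H+np.r_[C*-.148*np.cos(.742),S_*-.148*np.cos(.742),.148*np.sin(.742)]+.12*np.r_[S_,-C,0])
L=[tuple(np.array(LID[0])+np.array(cor)-np.array(cor0)),LID[1]]
print('lid',edge(s,L,90,-.12,-2,2)); print('ptr',edge(s,PT,118,-.152,-.5,3.5,.2,.92))
```

```text
20.2667 (np.float64(0.7761260403464406), np.float64(0.7817939860709989)) [-5.8 -5.4  6.7] 0.00969897459916177 20.018450617790222
lid (24, np.float32(0.77895445), [[0.093, 0.091], [0.013, 0.01]])
ptr (25, np.float32(0.78766626), [[0.102, 0.098], [0.027, 0.023]])
```

The lid is at 0.779, in line with the pointer (0.77–0.79), and held steadily.

```bash
python3 -c "
from station import r
print(r.hand_in())"
```

```text
the job is handed in; nothing more can be done
None
```

I pressed the plunger to its stop and it came back up, then lifted the lid to about 0.78 rad, in line with the pointer (read as 0.77–0.79 rad), and handed in at about 20 s still holding it; no verdict was returned.

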